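# Dip a microcuvette in the sample cup and hold it in the light path for the bubble check

## Robot

A 6-joint arm with a two-finger parallel gripper is mounted at the origin on the work surface. World frame = base frame: x ahead of the robot, y to its left, z up, the work surface at z = 0. Lengths are in m, angles in rad, forces in N, time in s.
With the tool pointing down it reaches from about 0.375 to 0.9 m from the base axis. Payload 3.1 kg.
Tool frame: the origin (TCP) lies on the centre line of the jaws, within the pads' length; the fingertips stand robot.tip_reach ahead of it and the grasp point (between the pads) lies 8 mm behind it (robot.tip_reach is the distance from the TCP to the fingertips, in m); z points along the fingers, y is the line along which they close (so a half turn about z gives the same grasp; the last joint's range is limited). The gripper opens to 87 mm and grips with 3 to 60 N. Pads are 19 mm wide; open, the fingers measure 117 mm over their backs; the gripper's body (75 mm by 190 mm) begins 51 mm behind the grasp point.
Start: joints at [0.923, 0.527, 1.433, -0, 1.181, -0.178], TCP at [0.282, 0.558, 0.234] pointing down, gripper open.
Joint ranges: [-3.08, 3.08], [-0.75, 2.2], [0.22, 2.44], [-1.43, 4.57], [0, 2.65], [-2.85, 2.85]. Speed limits (rad/s): [2.79, 2.79, 3.14, 3.14, 3.14, 3.14].

## Interface

Orientations are given as a unit quaternion [x, y, z, w].
In Python, from rig import robot gives the robot as it stands.
- The arm moves only by the tool jog_arm, never from a script. Its argument "motion" is one flat list of numbers, 7 for each row, row after row: the shift along the tool's x, y, z scaled (see below), then the turn, a rotation vector about the tool's x, y, z scaled (see below), then the gripper's target within -1 to 1 (shut at 1, half-way at 0, fully open at -1). In form: [x, y, z, rx, ry, rz, hand, x, y, z, rx, ry, rz, hand, ...]. A call has 1 to 12 rows; each row shifts and turns the commanded pose from where the row before left it, along the tool's axes as they then stand; what a row does not reach is not made up. The controller multiplies each number of a shift by 4 cm and each number of a turn by 4 degrees. A row lasts 1/8 s, in which the tool goes at most 62.5 mm and 10.7 degrees, less where a joint would pass 70% of its speed; a pose out of reach is approached as far as the arm can. A call with a number of a shift or a turn outside -1 to 1 is refused whole. A call with a gripper value outside its range is refused whole. The fingers move at their own pace and stop on an object; "grip_force" is the grip in N (left out, the last holds). Time passes only in rows, so rows that do not move let the fingers close. It gives the time, the measured TCP pose, the force, the opening and the grip force at its end, in the units of the state.
- robot.get_obs(): the state, without advancing time (a new reading comes with each control period).
- robot.camera(name): name is "side" or "top"; returns the picture (480x640x3 uint8, blue, green, red); there is no depth.
- robot.calibration(name): a dict with "fx", "fy", "cx", "cy" (pixels), "R" (3x3) and "t" (3): a world point X has camera coordinates R X + t. Camera axes: x right, y down, z forward; pixel columns grow to the right and rows downward; lengths in m; the calibration is good to about 2 mm. A picture is of the moment at which its call begins. calibration takes no time and is no camera call.
- robot.hand_in(): hands the job in; it is judged then, once.
The state is a dict: "time": time; "q": joint angles; "joint_velocities": joint speeds; "joint_torque": joint torques, N m; "position": TCP position; "tool_rot": TCP orientation; "ft_force": force on the tool from outside, world axes, zero at the start; "moment": the same for the moment, N m; "grip_width": finger opening in m; "grip_force": force on a finger pad.
Only numpy, scipy, OpenCV 4.12 (cv2) and the standard library are available. Lean on these libraries where they do the work, as an engineer would, in place of code of your own. Each camera call takes 0.05 s, during which the arm holds its last target. There are 200 camera calls.

## Task

Take the blue-tabbed microcuvette out of the white rack, gripping it only by its two narrow frosted edges and never touching its clear faces, and dip just its nose, about a centimetre deep, into the open sample cup. Then bring it to the inspection lamp to look for bubbles: hold it upright in the light path, about midway between lamp and screen, with its round window centred on the beam and the clear faces square to the light. Finish while still holding it there, steady; do not bump the cup, lamp or screen, and leave everything else where it stands.

Things in the scene. Friction and masses are not known exactly. Their poses are not given: they have to be found in the camera images.
- cuv_blue: The microcuvette to use: upright plastic plate 6 mm thick (x), 24 wide (y), 50 tall (z), 12 g, blue tab at the top. Broad sides (x = -3, +3 mm) are clear; narrow sides (y = -12, +12 mm) frosted white. Nose: the lowest 14 mm, 10 mm wide for 8 mm, then 17 mm wide. Origin: centre of the nose's flat end, the lowest point; z up. A half turn about z makes no difference. Which rack slot it is in varies.
- cuv_blue_grip (a point): Middle of the blue-tabbed cuvette's frosted grip, 38 mm above the nose end, in the middle of width and thickness; axes as the cuvette's. The frosted edges, 6 mm x 36 mm each, run from 14 to 50 mm above the nose end (32 mm stand out of the rack): the fingers close on them along y, over 24 mm.
- cuv_blue_window (a point): Centre of the blue-tabbed cuvette's round clear measuring window (8 mm across, dark outline), 19 mm straight above the nose end, in the middle of width and thickness; axes as the cuvette's.
- cuv_orange: Bystander: a like cuvette with an orange tab in another slot of the rack. Origin and axes as for the blue-tabbed one.
- cuv_green: Bystander: a like cuvette with a green tab in another slot of the rack. Origin and axes as for the blue-tabbed one.
- rack: White cuvette rack, fixed, a block 110 (x) x 56 (y) x 26 mm high; origin centre of underside. Three upright slots in a row along its x (at -33, 0, +33 mm), each 8 mm (x) x 26.5 mm (y), 18 mm deep, floor 8 mm above the table; the cuvettes stand in them loosely, face to face, their frosted edges towards the rack's long sides.
- cup: Open white sample cup on a dark weighted foot, loose, 0.2 kg: foot 64 mm across and 6 mm thick, cup 36 mm across outside and 30 mm inside at the mouth, 26 mm inside at the bottom, 42 mm high in all, inner floor 9 mm above the table (33 mm deep). Origin centre of underside, z up.
- cup_rim (a point): Centre of the sample cup's mouth, level with the rim, 42 mm above the table; z up.
- lamp: Inspection lamp, fixed: rail 290 mm long (x), 66 wide, black LED lamp tube (42 mm across its silver fins) at -x shining along +x on to a white screen in a black frame (74 mm square). Lens at x = -60 mm, screen face at +66 mm; between them only the rail, 20 mm high (posts and carriers stand beyond them). Lamp and screen reach 141 and 157 mm above the table. Origin centre of underside, z up.
- beam_mid (a point): Middle of the light path: on the beam's axis midway between lens and screen, 120 mm above the table. The beam is level and 24 mm across (bright discs on lens and screen); x along the beam towards the screen, z up.
- tip_box: A free-standing bystander; not part of the job. Box of pipette tips, white with a blue top, 82 x 122 x 66 mm; origin centre of underside.
- tube_rack: A free-standing bystander; not part of the job. Cream rack of small capped tubes, 100 x 200 x 46 mm; origin centre of underside.
- bottle: A free-standing bystander; not part of the job. White bottle with blue cap, 66 mm across, 130 mm tall; origin centre of underside.
- jar: A free-standing bystander; not part of the job. Amber glass jar with cap, 56 mm across, 60 mm tall; origin centre of underside.
- pipette: A free-standing bystander; not part of the job. Dark blue hand pipette lying flat along its x, about 250 mm long, 30 mm wide, 25 mm high; origin under its middle.

How it is judged:
On the way, in this order (a step that is already met when the one before it is completed fails the run):
1. the blue-tabbed cuvette is drawn up out of the rack, held by both frosted edges (contact force between the fingers and cuv_blue_c0 above 0.5 N and contact force between the fingers and cuv_blue_c1 above 0.5 N and height (world z) of cuv_blue above 0.035 m), for 0.1 s.
2. held by both frosted edges, its nose is dipped 4 to 17 mm below the sample cup's rim for at least 0.3 s (contact force between the fingers and cuv_blue_c0 above 0.5 N and contact force between the fingers and cuv_blue_c1 above 0.5 N and horizontal distance between cuv_blue and cup_rim below 0.012 m and z of cuv_blue in the frame of cup_rim between -0.017 and -0.004 m), for 0.3 s.
At the end, for the whole second after the job is handed in: The fingers hold the blue-tabbed cuvette by both frosted edges, nothing else carries it, and it is at rest: window within 8 mm of the beam's axis sideways and in height and within 30 mm of the middle between lens and screen, clear faces square to the beam within 0.2 rad, upright within 0.2 rad (contact force between the fingers and cuv_blue_c0 above 0.5 N and contact force between the fingers and cuv_blue_c1 above 0.5 N and x of cuv_blue_window in the frame of beam_mid between -0.03 and 0.03 m and y of cuv_blue_window in the frame of beam_mid between -0.008 and 0.008 m and z of cuv_blue_window in the frame of beam_mid between -0.008 and 0.008 m and angle between the x axis of cuv_blue and the x axis of beam_mid, either way round below 0.2 rad and angle between cuv_blue's own z axis and vertical below 0.2 rad and linear speed of cuv_blue below 0.02 m/s and contact force between cuv_blue and lamp below 0.1 N); the arm keeps its last pose, push and grip.
It fails at once if the fingers touch the clear faces of the blue-tabbed cuvette (contact force between the fingers and cuv_blue_c2 above 0.5 N).
It fails at once if the cuvette is sunk into the sample cup more than 19 mm, past its nose (horizontal distance between cuv_blue and cup_rim below 0.016 m and z of cuv_blue in the frame of cup_rim below -0.019 m).
It fails at once if the sample cup is shifted more than 10 mm or tipped (distance of cup from where it was at the start of the episode above 0.01 m or angle between cup's own z axis and vertical above 0.15 rad).
It fails at once if lamp or screen is bumped with more than 4 N by the hand, arm or cuvette (contact force between any of the fingers, the arm, cuv_blue and lamp above 4 N).
It fails at once if a bystander is shifted more than 25 mm (distance of any of cuv_orange, cuv_green, tip_box, tube_rack, bottle, jar, pipette from where it was at the start of the episode above 0.025 m).
It also fails if it takes over 48 s, if anything falls off the work surface, if the arm or the gripper's body presses on something with over 40 N, if the wrist force passes 120 N, or if a joint passes its speed limit or range.

## Working session

There is one attempt and no reset: what is moved stays moved. The work goes in short steps, Python scripts to look and compute and a tool call to move; the robot and the scene stay as the last step left them, time stands still between calls to the robot, and variables do not carry over. Pictures are saved under pics/ and viewed, at most 10 in all, crops included, and the job is handed in when it is done.

Besides the shell and the picture viewer there is one more tool, called as name(argument=value, ...) on one line, values as JSON. jog_arm: Moves the arm, as the interface text tells. Shifts and turns lie within -1 to 1; 1 stands for 4 cm of shift or 4 degrees of turn. Its arguments: {"type":"object","properties":{"motion":{"type":"array","items":{"type":"number"}},"grip_force":{"type":"number"}},"required":["motion"]}

```bash
mkdir -p pics; ls; python3 - <<'E'
from rig import robot
import cv2,json
o=robot.get_obs();print(o, robot.tip_reach)
for n in("top","side"):
    cv2.imwrite(f"pics/{n}0.png",robot.camera(n)); c=robot.calibration(n); print(n,c)
E
```

```text
pics
{'time': 0.0, 'q': array([ 9.23482956e-01,  5.28480416e-01,  1.43390064e+00, -1.21582712e-05,
        1.18139483e+00, -1.78483736e-01]), 'joint_velocities': array([ 0.00065842, -0.00047073,  0.00029685,  0.00037937, -0.00033053,
        0.00222508]), 'joint_torque': array([-1.16114581e-03, -4.40035701e+01, -1.76591563e+01,  6.32981001e-02,
        5.83071692e-02, -1.47507076e-04]), 'position': array([0.28193405, 0.55700181, 0.23256339]), 'tool_rot': array([ 2.32271458e-01,  9.72650388e-01, -1.00213727e-03, -4.32880688e-04]), 'ft_force': array([-0.09404188,  0.1673535 , -0.30793362]), 'moment': array([-0.01445768, -0.04205192,  0.00836055]), 'grip_force': 0.0, 'grip_width': 0.0871215381524315} 0.011
top {'fx': 495.98733561000506, 'fy': 495.98733561000506, 'cx': 318.93227270226026, 'cy': 241.98593551613746, 'R': array([[ 0.01591943, -0.99985307, -0.00635692],
       [-0.98122879, -0.01440022, -0.19230885],
       [ 0.19218905,  0.00929904, -0.98131386]]), 't': array([0.01684543, 0.61577108, 1.1574995 ])}
side {'fx': 477.28454642405313, 'fy': 477.28454642405313, 'cx': 319.5183277245596, 'cy': 230.6225116519936, 'R': array([[ 0.84014617, -0.54222203, -0.01223415],
       [-0.3020583 , -0.44905114, -0.84090062],
       [ 0.45046109,  0.71017486, -0.54105127]]), 't': array([-0.52227792,  0.27189172,  0.75786237])}
```

View pics/top0.png

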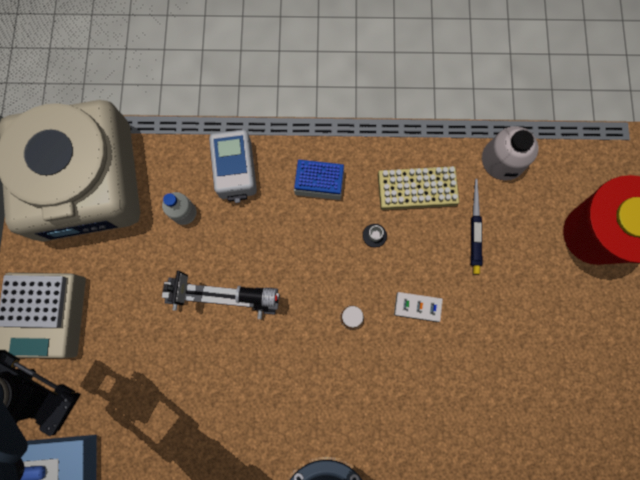

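View pics/side0.png

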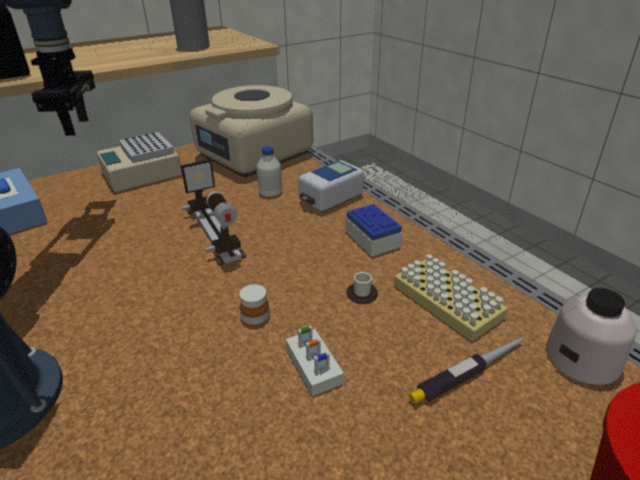

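The top view has the rack at about (418,307) with blue on the right at (434,309). The cup is at (374,235), and the lamp lies along row 295 with the screen at (178,290) and the tube at (260,298). I'll zoom in for precision.

```bash
python3 - <<'E'
import cv2,numpy as np
t=cv2.imread("pics/top0.png");s=cv2.imread("pics/side0.png")
def crop(im,x,y,w,h,k): 
    o=cv2.resize(im[y:y+h,x:x+w],None,fx=k,fy=k,interpolation=cv2.INTER_CUBIC)
    for i in range(0,w,10): cv2.putText(o,str(x+i),(i*k,8),0,.3,(0,255,255)); cv2.line(o,(i*k,8),(i*k,14),(0,255,255))
    for i in range(0,h,10): cv2.putText(o,str(y+i),(0,i*k+4),0,.3,(0,255,255)); cv2.line(o,(20,i*k),(26,i*k),(0,255,255))
    return o
A=np.vstack([np.hstack([crop(t,390,285,60,45,6),crop(t,350,215,50,45,6)]), crop(t,155,265,132,60,5)])if 0 else None
c=np.zeros((600,800,3),np.uint8)
def put(o,x,y): c[y:y+o.shape[0],x:x+o.shape[1]]=o[:600-y,:800-x]
put(crop(t,390,285,60,40,7),0,0); put(crop(t,355,218,40,40,7),425,0)
put(crop(t,155,265,130,50,6),0,290); cv2.imwrite("pics/c1.png",c)
c[:]=0
put(crop(s,280,320,70,80,5),0,0); put(crop(s,340,265,45,40,6),360,0); put(crop(s,175,150,75,120,5),360,0) if 0 else None
put(crop(s,175,155,75,115,5),400,20) if 0 else None
put(crop(s,175,155,80,115,3),360,250); cv2.imwrite("pics/c2.png",c)
E
```

```text
(no output)
```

View pics/c1.png

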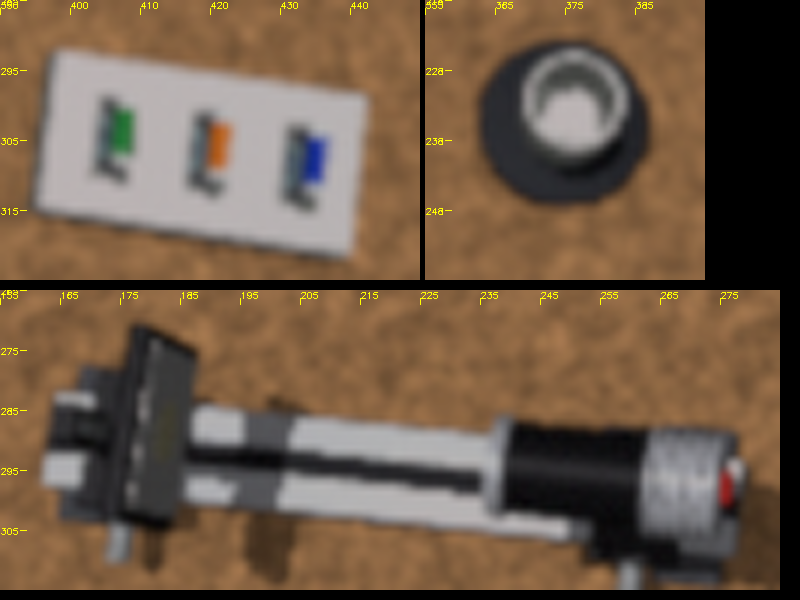

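View pics/c2.png

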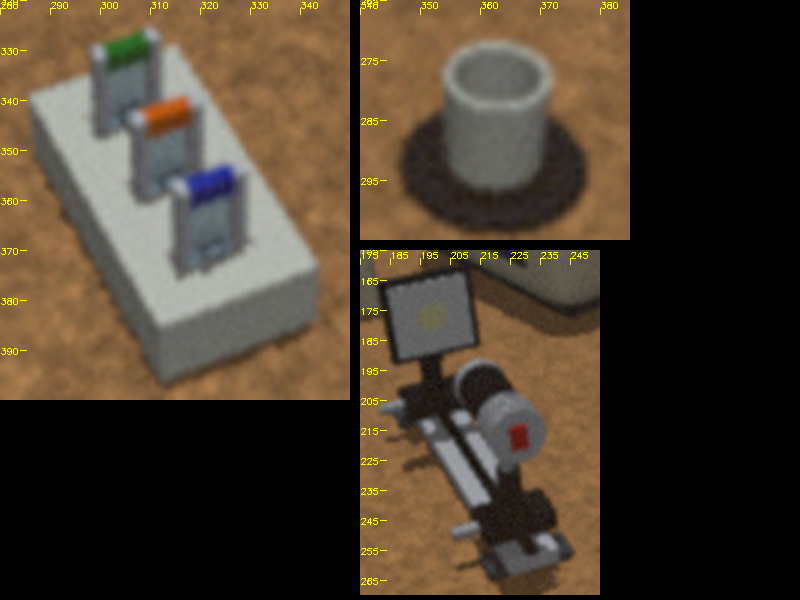

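Crop 1 gives the rack top corners (55,50), (367,95), (352,257) and (35,208), the blue tab at (315,160), and the cup mouth at (577,100). It also shows the rail slot and screen. Crop 2 gives the same features from the side. Next I'll fit poses from both views.

```bash
cat > h.py <<'E'
import numpy as np
from rig import robot
from scipy.optimize import least_squares
from scipy.spatial.transform import Rotation as Ro
K={n:robot.calibration(n) for n in("top","side")}
def proj(n,X):
    c=K[n];p=np.atleast_2d(X)@c["R"].T+c["t"];return np.c_[c["fx"]*p[:,0]/p[:,2]+c["cx"],c["fy"]*p[:,1]/p[:,2]+c["cy"]]
def ray(n,uv,z):
    c=K[n];C=-c["R"].T@c["t"];d=c["R"].T@np.array([(uv[0]-c["cx"])/c["fx"],(uv[1]-c["cy"])/c["fy"],1]);return C+d*(z-C[2])/d[2]
E
python3 - <<'E'
from h import *
def px(p,ox,oy,x0,y0,k): return np.array([x0+(p[0]-ox+.5)/k-.5,y0+(p[1]-oy+.5)/k-.5])
T1=lambda p:px(p,0,0,390,285,7); T2=lambda p:px(p,425,0,355,218,7); T3=lambda p:px(p,0,290,155,265,6)
S1=lambda p:px(p,0,0,280,320,5); S2=lambda p:px(p,360,0,340,265,6); S3=lambda p:px(p,360,250,175,155,3)
def fit(obs,x0,name):
    def W(p,L): c,s=np.cos(p[2]),np.sin(p[2]); return np.array([p[0]+c*L[0]-s*L[1],p[1]+s*L[0]+c*L[1],L[2]])
    f=lambda p:np.concatenate([(proj(n,W(p,L))[0]-uv) for n,uv,L in obs])
    r=least_squares(f,x0,loss="soft_l1"); print(name,r.x.round(4),np.degrees(r.x[2]).round(2)); print(f(r.x).reshape(-1,2).round(1).tolist()); return r.x
a=.055;b=.028
# rack +x toward image right (-y)
rk=[("top",T1(p),L) for p,L in zip([(55,50),(367,95),(352,257),(35,208)],[(-a,b,.026),(a,b,.026),(a,-b,.026),(-a,-b,.026)])]
rk+=[("side",S1(p),L) for p,L in zip([(160,325),(318,265),(30,95),(165,383),(178,45)],[(a,-b,.026),(a,b,.026),(-a,-b,.026),(a,-b,0),(-a,b,.026)])]
rk+=[("top",T1((315,160)),(.033,0,.058)),("side",S1((210,172)),(.033,0,.058))]
r=fit(rk,[.45,-.2,-1.6],"rack")
for n,uv in(("top",T1((315,160))),("side",S1((210,178)))): print("tab",n,ray(n,uv,.056).round(4))
c,s=np.cos(r[2]),np.sin(r[2]);print("blue slot",r[0]+.033*c,r[1]+.033*s)
for n,uv in(("top",T2((577,102))),("side",S2((497,76)))): print("rim",n,ray(n,uv,.042).round(4))
for n,uv in(("top",T2((564,122))),("side",S2((493,178)))): print("foot",n,ray(n,uv,.004).round(4))
h=.037
lm=[("side",S3(p),L) for p,L in zip([(382,285),(466,265),(480,343),(395,363)],[(.066,h,.157),(.066,-h,.157),(.066,-h,.083),(.066,h,.083)])]
lm+=[("top",T3((195,350)),(.066,-h,.083)),("top",T3((170,528)),(.066,h,.083)),("side",S3((431,318)),(.066,0,.12)),("side",S3((480,383)),(-.06,0,.12)),("top",T3((495,466)),(-.06,0,.12))]
l=fit(lm,[.48,.25,1.57],"lamp")
for p in((210,455),(480,483)): print("railmid",ray("top",T3(p),.02).round(4))
g=[ray("top",T3(p),.02) for p in((210,455),(480,483))]; d=g[0]-g[1];print("rail yaw",np.degrees(np.arctan2(d[1],d[0])))
u=np.array([np.cos(l[2]),np.sin(l[2])]);print("rail lateral offs",[(np.cross(u,q[:2]-l[:2])) .round(4) for q in g])
E
```

```text
rack [ 0.4669 -0.2205 -1.7024] -97.54
[[0.1, -0.9], [-0.2, -0.8], [-0.3, -1.2], [0.2, -0.9], [-0.1, 0.6], [0.0, 0.2], [-0.4, 0.2], [-0.8, -0.2], [-0.7, 0.1], [0.1, -0.9], [-0.2, 1.2]]
tab top [ 0.4605 -0.2534  0.056 ]
tab side [ 0.4639 -0.2518  0.056 ]
blue slot 0.4625439111650529 -0.25321880114314993
rim top [ 0.6461 -0.1165  0.042 ]
rim side [ 0.6489 -0.1154  0.042 ]
foot top [ 0.6468 -0.1158  0.004 ]
foot side [ 0.6448 -0.1209  0.004 ]
lamp [0.4874 0.2739 1.4882] 85.27
[[-1.6, -0.3], [1.0, -0.1], [0.3, 1.2], [-0.8, 1.5], [0.9, -1.0], [0.4, 0.4], [-0.1, -0.6], [-0.5, -0.2], [-1.4, -1.1]]
railmid [0.4914 0.3468 0.02  ]
railmid [0.4815 0.234  0.02  ]
rail yaw 85.00261974376038
rail lateral offs [np.float64(0.0021), np.float64(0.0026)]<stdin>:25: DeprecationWarning: Arrays of 2-dimensional vectors are deprecated. Use arrays of 3-dimensional vectors instead. (deprecated in NumPy 2.0)
```

jog_arm(motion=[-0.78, -0.67, 0, 0, 0, 0, -1, -0.78, -0.67, 0, 0, 0, 0, -1, -0.78, -0.67, 0, 0, 0, 0, -1, -0.78, -0.67, 0, 0, 0, 0, -1, -0.78, -0.67, 0, 0, 0, 0, -1, -0.78, -0.67, 0, 0, 0, 0, -1, -0.78, -0.67, 0, 0, 0, 0, -1, -0.78, -0.67, 0, 0, 0, 0, -1, -0.78, -0.67, 0, 0, 0, 0, -1, -0.78, -0.67, 0, 0, 0, 0, -1, -0.78, -0.67, 0, 0, 0, 0, -1, -0.78, -0.67, 0, 0, 0, 0, -1], grip_force=12)

```text
time: 1.6
position: [0.4712, 0.1002, 0.2333]
tool_rot: [0.232, 0.973, -0.0, -0.0]
ft_force: [-0.4, -0.1, 0.0]
grip_width: 0.0872
grip_force: 0.0
```

jog_arm(motion=[0, 0, 0, 0, 0, 1, -1, 0, 0, 0, 0, 0, 1, -1, 0, 0, 0, 0, 0, 1, -1, 0, 0, 0, 0, 0, 1, -1, 0, 0, 0, 0, 0, 1, -1, 0, 0, 0, 0, 0, 1, -1, 0, 0, 0, 0, 0, 1, -1, 0, 0, 0, 0, 0, 1, -1, 0, 0, 0, 0, 0, 1, -1, 0, 0, 0, 0, 0, 1, -1, 0, 0, 0, 0, 0, 1, -1, 0, 0, 0, 0, 0, 1, -1])

```text
time: 3.1
position: [0.4707, 0.1015, 0.2332]
tool_rot: [0.609, 0.793, -0.0, -0.0]
ft_force: [0.2, -0.8, 0.2]
grip_width: 0.0872
grip_force: 0.0
```

jog_arm(motion=[0, 0, 0, 0, 0, 1, -1, 0, 0, 0, 0, 0, 1, -1, 0, 0, 0, 0, 0, 1, -1, 0, 0, 0, 0, 0, 1, -1, 0, 0, 0, 0, 0, 1, -1, 0, 0, 0, 0, 0, 0.67, -1, 0, 0, 0, 0, 0, 0, -1])

```text
time: 3.98
position: [0.4707, 0.1015, 0.2333]
tool_rot: [0.752, 0.659, -0.0, -0.0]
ft_force: [0.5, -0.4, 0.7]
grip_width: 0.087
grip_force: 0.0
```

```bash
cat >> h.py <<'E'
def go(xyz,psi):
    "units (tool axes) from measured pose to TCP xyz with tool y at world angle psi deg, tool down"
    o=robot.get_obs();R=Ro.from_quat(o["tool_rot"]);c,s=np.cos(np.radians(psi)),np.sin(np.radians(psi))
    G=Ro.from_matrix(np.array([[-s,c,0],[c,s,0],[0,0,-1]]))if 0 else Ro.from_matrix(np.c_[[-s*1,c,0],[c,s,0],[0,0,-1]])
    print("t",o["time"].__round__(2),"pos",o["position"].round(4),"w",round(o["grip_width"],4),"gf",round(o["grip_force"],1),"F",o["ft_force"].round(1))
    print("shift units",(R.inv().apply(np.array(xyz)-o["position"])/.04).round(3),"turn units",(np.degrees((R.inv()*G).as_rotvec())/4).round(3))
E
python3 -c "
from h import *
go([.4625,-.2532,.16],-7.54)"
```

```text
t 3.98 pos [0.4707 0.1015 0.2333] w 0.087 gf 0.0 F [ 0.5 -0.4  0.7]
shift units [-8.818  0.956  1.832] turn units [-0.011  0.002  0.009]
```

jog_arm(motion=[-0.8, 0.087, 0.16, 0, 0, 0, -1, -0.8, 0.087, 0.16, 0, 0, 0, -1, -0.8, 0.087, 0.16, 0, 0, 0, -1, -0.8, 0.087, 0.16, 0, 0, 0, -1, -0.8, 0.087, 0.16, 0, 0, 0, -1, -0.8, 0.087, 0.16, 0, 0, 0, -1, -0.8, 0.087, 0.16, 0, 0, 0, -1, -0.8, 0.087, 0.16, 0, 0, 0, -1, -0.8, 0.087, 0.16, 0, 0, 0, -1, -0.8, 0.087, 0.16, 0, 0, 0, -1, -0.8, 0.087, 0.16, 0, 0, 0, -1, 0, 0, 0, 0, 0, 0, -1])

```text
time: 5.48
position: [0.4629, -0.2547, 0.1626]
tool_rot: [0.753, 0.658, -0.0, 0.0]
ft_force: [-0.9, 0.9, 0.5]
grip_width: 0.0872
grip_force: 0.0
```

```bash
python3 - <<'E'
from h import *
import cv2
go([.4625,-.2532,.042],-7.54)
t=robot.camera("top");s=robot.camera("side")
P=np.array([[.4625,-.2532,.042]])
print(proj("top",P),proj("side",P))
c=np.zeros((560,780,3),np.uint8)
c[:480,:390]=cv2.resize(t[250:346,394:472],(390,480)); c[:560,400:780]=cv2.resize(s[290:402,270:346],(380,560))
cv2.imwrite("pics/g1.png",c)
E
```

```text
t 5.47 pos [ 0.4629 -0.2547  0.1626] w 0.0872 gf 0.0 F [-0.9  0.9  0.5]
shift units [ 0.037 -0.015  3.016] turn units [ 0.004  0.006 -0.033]
[[433.19739673 306.94084145]] [[321.43485759 362.22896569]]
```

View pics/g1.png

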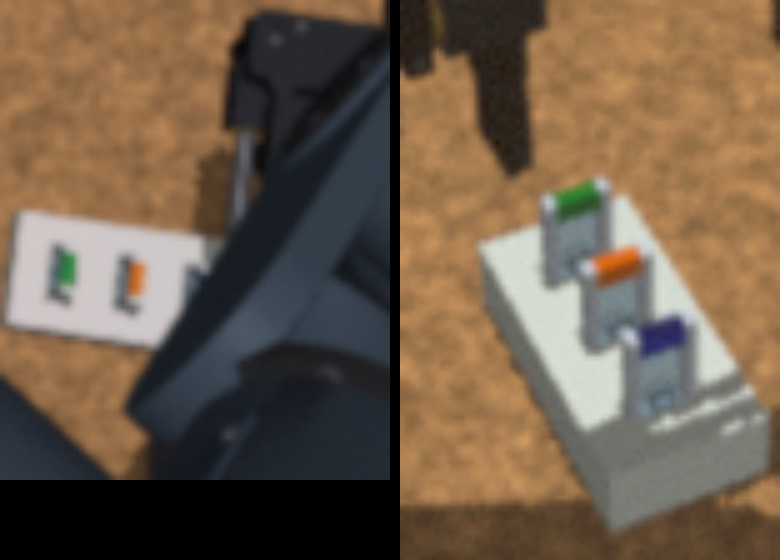

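The rack is undisturbed and the gripper is above the blue cuvette, so I'm descending.

jog_arm(motion=[0.037, -0.015, 0.5, 0, 0, -0.03, -1, 0, 0, 0.5, 0, 0, 0, -1, 0, 0, 0.5, 0, 0, 0, -1, 0, 0, 0.5, 0, 0, 0, -1, 0, 0, 0.5, 0, 0, 0, -1, 0, 0, 0.45, 0, 0, 0, -1, 0, 0, 0, 0, 0, 0, -1, 0, 0, 0, 0, 0, 0, -1], grip_force=6)

```text
time: 6.58
position: [0.4627, -0.2504, 0.0458]
tool_rot: [0.751, 0.66, 0.0, 0.0]
ft_force: [-1.4, -0.1, 0.2]
grip_width: 0.087
grip_force: 0.0
```

```bash
python3 - <<'E'
from h import *
import cv2
go([.4625,-.2532,.042],-7.54)
s=robot.camera("side")
cv2.imwrite("pics/g2.png",cv2.resize(s[290:402,250:390],(700,560)))
E
```

```text
t 6.58 pos [ 0.4627 -0.2504  0.0458] w 0.087 gf 0.0 F [-1.4 -0.1  0.2]
shift units [-0.071  0.003  0.094] turn units [0.006 0.003 0.046]
```

View pics/g2.png

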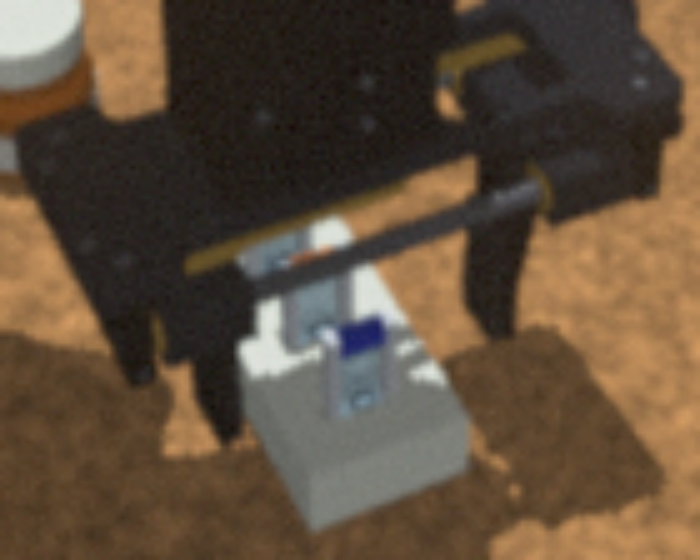

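Fingers straddle the cuvette along its width, with clearance to orange. Make a small correction and close.

jog_arm(motion=[-0.06, 0, 0.09, 0, 0, 0.04, -1, 0, 0, 0, 0, 0, 0, 0, 0, 0, 0, 0, 0, 0, 0.2, 0, 0, 0, 0, 0, 0, 0.4, 0, 0, 0, 0, 0, 0, 1, 0, 0, 0, 0, 0, 0, 1, 0, 0, 0, 0, 0, 0, 1, 0, 0, 0, 0, 0, 0, 1], grip_force=6)

```text
time: 7.62
position: [0.4621, -0.2533, 0.0416]
tool_rot: [0.752, 0.659, -0.0, 0.0]
ft_force: [0.2, 0.9, -1.2]
grip_width: 0.0251
grip_force: 0.0
```

```bash
python3 -c "
from h import *
go([.4625,-.2532,.042],-7.54)"
```

```text
t 7.62 pos [ 0.4621 -0.2533  0.0416] w 0.0251 gf 0.0 F [ 0.2  0.9 -1.2]
shift units [ 0.004  0.009 -0.011] turn units [ 0.     0.    -0.009]
```

Almost closed, so wait for the grip.

jog_arm(motion=[0, 0, 0, 0, 0, 0, 1, 0, 0, 0, 0, 0, 0, 1, 0, 0, 0, 0, 0, 0, 1, 0, 0, 0, 0, 0, 0, 1], grip_force=8)

```text
time: 8.12
position: [0.4621, -0.2533, 0.0415]
tool_rot: [0.752, 0.659, -0.0, -0.0]
ft_force: [-0.6, -0.5, -1.2]
grip_width: 0.0239
grip_force: 8.0
```

```bash
python3 -c "
from h import *
go([.4625,-.2532,.042],-7.54)"
```

```text
t 8.12 pos [ 0.4621 -0.2533  0.0415] w 0.0239 gf 8.0 F [-0.6 -0.5 -1.2]
shift units [ 0.004  0.01  -0.012] turn units [-0.001  0.    -0.009]
```

jog_arm(motion=[0, 0, -0.2, 0, 0, 0, 1, 0, 0, -0.4, 0, 0, 0, 1, 0, 0, -0.5, 0, 0, 0, 1, 0, 0, -0.6, 0, 0, 0, 1, 0, 0, -0.6, 0, 0, 0, 1, 0, 0, -0.4, 0, 0, 0, 1, 0, 0, -0.2, 0, 0, 0, 1, 0, 0, 0, 0, 0, 0, 1])

```text
time: 9.12
position: [0.4623, -0.2535, 0.1585]
tool_rot: [0.752, 0.659, 0.0, 0.001]
ft_force: [-1.1, -0.3, -1.4]
grip_width: 0.0236
grip_force: 8.0
```

```bash
python3 -c "
from h import *
go([.6465,-.1165,.13],-7.54)"
```

```text
t 9.12 pos [ 0.4623 -0.2535  0.1585] w 0.0236 gf 8.0 F [-1.1 -0.3 -1.4]
shift units [4.003 4.111 0.714] turn units [ 0.021  0.014 -0.009]
```

jog_arm(motion=[0.2, 0.21, 0, 0, 0, 0, 1, 0.4, 0.41, 0, 0, 0, 0, 1, 0.5, 0.5, 0, 0, 0, 0, 1, 0.6, 0.62, 0, 0, 0, 0, 1, 0.6, 0.62, 0.1, 0, 0, 0, 1, 0.6, 0.62, 0.2, 0, 0, 0, 1, 0.5, 0.52, 0.2, 0, 0, 0, 1, 0.4, 0.41, 0.2, 0, 0, 0, 1, 0.2, 0.2, 0, 0, 0, 0, 1, 0, 0, 0, 0, 0, 0, 1, 0, 0, 0, 0, 0, 0, 1])

```text
time: 10.5
position: [0.6456, -0.117, 0.1298]
tool_rot: [0.752, 0.659, -0.0, -0.0]
ft_force: [-0.4, 0.5, -0.7]
grip_width: 0.0235
grip_force: 8.0
```

```bash
python3 - <<'E'
from h import *
import cv2
go([.6465,-.1165,.065],-7.54)
s=robot.camera("side");o=robot.get_obs()
p=o["position"]; print("nose pred px",proj("side",p-[0,0,.0335]),"rim px",proj("side",[.6465,-.1165,.042]))
cv2.imwrite("pics/g3.png",cv2.resize(s[200:310,300:420],(720,660))[:600])
E
```

```text
t 10.5 pos [ 0.6456 -0.117   0.1298] w 0.0235 gf 8.0 F [-0.4  0.5 -0.7]
shift units [0.015 0.021 1.62 ] turn units [-0.006  0.004 -0.018]
nose pred px [[362.5908856  255.93805857]] rim px [[361.76848804 277.96912432]]
```

View pics/g3.png

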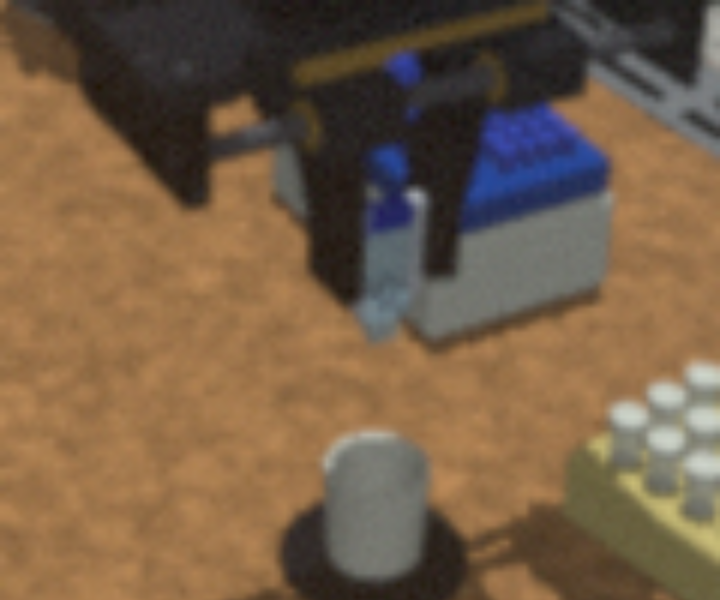

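The nose is at crop (378,340), as predicted, and directly above the cup mouth at (376,455). Dipping now.

jog_arm(motion=[0.03, 0.04, 0.2, 0, 0, 0, 1, 0, 0, 0.3, 0, 0, 0, 1, 0, 0, 0.3, 0, 0, 0, 1, 0, 0, 0.3, 0, 0, 0, 1, 0, 0, 0.2, 0, 0, 0, 1, 0, 0, 0.2, 0, 0, 0, 1, 0, 0, 0.11, 0, 0, 0, 1, 0, 0, 0, 0, 0, 0, 1, 0, 0, 0, 0, 0, 0, 1, 0, 0, 0, 0, 0, 0, 1, 0, 0, 0, 0, 0, 0, 1, 0, 0, 0, 0, 0, 0, 1])

```text
time: 12.05
position: [0.648, -0.1155, 0.0653]
tool_rot: [0.752, 0.659, 0.0, 0.0]
ft_force: [-0.7, 0.4, 0.0]
grip_width: 0.0239
grip_force: 8.0
```

```bash
python3 - <<'E'
from h import *
import cv2
go([.6473,-.116,.065],-7.54)
s=robot.camera("side")
cv2.imwrite("pics/g4.png",cv2.resize(s[220:310,300:420],(720,540)))
E
```

```text
t 12.05 pos [ 0.648  -0.1155  0.0653] w 0.0239 gf 8.0 F [-0.7  0.4  0. ]
shift units [-0.016 -0.015  0.008] turn units [ 0.003  0.001 -0.01 ]
```

View pics/g4.png

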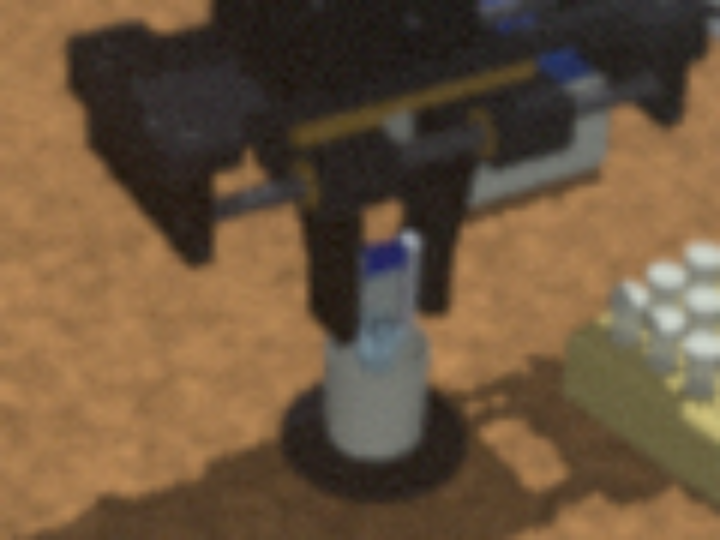

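The nose is centred in the mouth and the cup hasn't moved. Raise it and go to the lamp.

jog_arm(motion=[0, 0, -0.2, 0, 0, 0, 1, 0, 0, -0.4, 0, 0, 0, 1, 0, 0, -0.6, 0, 0, 0, 1, 0, 0, -0.7, 0, 0, 0, 1, 0, 0, -0.7, 0, 0, 0, 1, 0, 0, -0.7, 0, 0, 0, 1, 0, 0, -0.6, 0, 0, -0.3, 1, 0, 0, -0.4, 0, 0, -0.35, 1, 0, 0, -0.1, 0, 0, 0, 1, 0, 0, 0, 0, 0, 0, 1])

```text
time: 13.35
position: [0.6476, -0.1153, 0.2409]
tool_rot: [0.737, 0.676, -0.0, -0.0]
ft_force: [-0.7, 0.5, 0.2]
grip_width: 0.0236
grip_force: 8.0
```

```bash
python3 -c "
from h import *
go([.4862,.274,.24],-4.9)"
```

```text
t 13.35 pos [ 0.6476 -0.1153  0.2409] w 0.0236 gf 8.0 F [-0.7  0.5  0.2]
shift units [ 9.345 -4.866  0.027] turn units [-0.008 -0.002 -0.022]
```

jog_arm(motion=[0.2, -0.104, 0, 0, 0, 0, 1, 0.4, -0.208, 0, 0, 0, 0, 1, 0.6, -0.312, 0, 0, 0, 0, 1, 0.8, -0.417, 0, 0, 0, 0, 1, 0.8, -0.417, 0, 0, 0, 0, 1, 0.8, -0.417, 0, 0, 0, 0, 1, 0.8, -0.417, 0, 0, 0, 0, 1, 0.8, -0.417, 0, 0, 0, 0, 1, 0.8, -0.417, 0, 0, 0, 0, 1, 0.8, -0.417, 0, 0, 0, 0, 1, 0.8, -0.417, 0, 0, 0, 0, 1, 0.8, -0.417, 0, 0, 0, 0, 1])

```text
time: 14.85
position: [0.5003, 0.2367, 0.2412]
tool_rot: [0.737, 0.676, -0.0, -0.0]
ft_force: [-0.1, 0.1, -0.1]
grip_width: 0.0241
grip_force: 8.0
```

jog_arm(motion=[0.5, -0.26, 0, 0, 0, 0, 1, 0.3, -0.16, 0, 0, 0, 0, 1, 0.145, -0.08, 0, 0, 0, 0, 1, 0, 0, 0, 0, 0, 0, 1, 0, 0, 0, 0, 0, 0, 1, 0, 0, 0, 0, 0, 0, 1])

```text
time: 15.6
position: [0.4864, 0.2733, 0.2411]
tool_rot: [0.738, 0.675, -0.0, 0.0]
ft_force: [-0.3, -0.4, 0.4]
grip_width: 0.0241
grip_force: 8.0
```

```bash
python3 -c "
from h import *
go([.4862,.274,.1345],-4.9)"
```

```text
t 15.6 pos [0.4864 0.2733 0.2411] w 0.0241 gf 8.0 F [-0.3 -0.4  0.4]
shift units [ 0.018 -0.007  2.665] turn units [ 0.     0.002 -0.037]
```

jog_arm(motion=[0.02, 0, 0.2, 0, 0, -0.03, 1, 0, 0, 0.4, 0, 0, 0, 1, 0, 0, 0.5, 0, 0, 0, 1, 0, 0, 0.5, 0, 0, 0, 1, 0, 0, 0.5, 0, 0, 0, 1, 0, 0, 0.36, 0, 0, 0, 1, 0, 0, 0.2, 0, 0, 0, 1, 0, 0, 0, 0, 0, 0, 1, 0, 0, 0, 0, 0, 0, 1, 0, 0, 0, 0, 0, 0, 1])

```text
time: 16.85
position: [0.4866, 0.2749, 0.1355]
tool_rot: [0.736, 0.677, 0.001, 0.0]
ft_force: [0.5, -0.3, 0.2]
grip_width: 0.0237
grip_force: 8.0
```

```bash
python3 - <<'E'
from h import *
import cv2
go([.4862,.274,.1345],-4.9)
s=robot.camera("side");t=robot.camera("top");p=robot.get_obs()["position"]
for n in("side","top"): print(n,"window",proj(n,p-[0,0,.0145]),"beam",proj(n,[.4865,.274,.12]))
c=np.zeros((600,790,3),np.uint8)
c[:600,:450]=cv2.resize(s[150:250,170:245],(450,600)); c[:300,460:790]=cv2.resize(t[260:320,190:256],(330,300))
cv2.imwrite("pics/g5.png",c)
E
```

```text
t 16.85 pos [0.4866 0.2749 0.1355] w 0.0237 gf 8.0 F [ 0.5 -0.3  0.2]
shift units [-0.023 -0.007  0.024] turn units [ 0.02  -0.009  0.01 ]
side window [[205.6154901  187.48240122]] beam [[205.84030716 187.92260057]]
top window [[209.26107107 290.6301103 ]] beam [[209.70213211 290.62463926]]
```

View pics/g5.png

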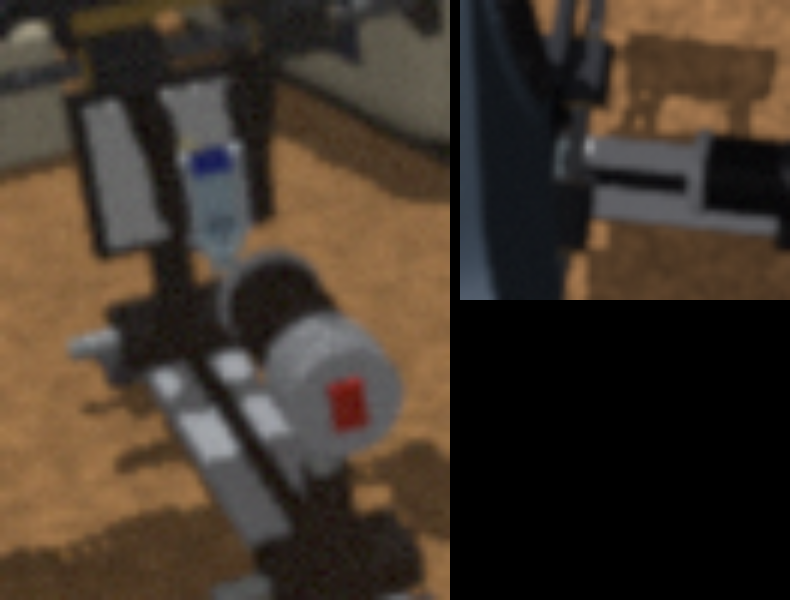

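In the side view the window is at about pixel (206.7,187.5). The midpoint of the lens-to-screen axis is (206,188), so the window is centred. The cuvette is upright and clear of the lamp, so I'm handing in.

```bash
python3 -c "
from rig import robot
print(robot.hand_in())"
```

```text
the job is handed in; nothing more can be done
None
```

The job is handed in, though no verdict came back: the blue-tabbed cuvette was dipped about 1 cm into the cup and is now held steady by its frosted edges, upright and centred in the beam midway between lamp and screen.

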